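# Hang a rinsed bottle on the leaning tube of an air dryer and blow it out

## Robot

A 6-joint arm with a two-finger parallel gripper is mounted at the origin on a cart in front of the work surface, level with it; the furniture and walls round the work are solid. World frame = base frame: x ahead of the robot, y to its left, z up, the work surface at z = 0. Lengths are in m, angles in rad, forces in N, time in s.
With the tool pointing down it reaches from about 0.325 to 0.775 m from the base axis. Payload 5.5 kg.
Tool frame: the origin (TCP) lies between the finger pads; the fingertips stand 8 mm ahead of it and the grasp point (between the pads) lies 11 mm behind it (tcp_to_tips is the distance from the TCP to the fingertips, in m); z points along the fingers, y is the line along which they close (so a half turn about z gives the same grasp; the last joint's range is limited). The gripper opens to 88 mm and grips with 3 to 60 N. Pads are 20 mm wide; open, the fingers measure 115 mm over their backs; the gripper's body (75 mm by 178 mm) begins 61 mm behind the grasp point.
Start: joints at [-1.283, 0.091, 1.231, -0, 1.82, -0.057], TCP at [0.203, -0.565, 0.231] pointing down, gripper open.
Joint ranges: [-2.87, 2.87], [-0.86, 2.18], [0.17, 2.46], [-1.51, 4.65], [0.06, 2.69], [-2.65, 2.65]. Speed limits (rad/s): [2.57, 2.57, 3.01, 3.14, 3.14, 3.14].

## Interface

Orientations are given as a unit quaternion [w, x, y, z].
In Python, from bench import * gives the robot as it stands. Calls block until the motion is done:
- move_to(position, orientation): joint-space move of the TCP to a pose.
- move_l(position, speed=0.15, orientation=None): straight line of the TCP; orientation=None keeps the orientation; speed is the mean speed in m/s.
- movej(angles): joint-space move.
- gripper_open() and close(): open the fingers fully, or close them until they stop; the grip force is fixed at half the most.
- hold(seconds).
- inverse_kinematics(position, orientation): joint angles nearest the present ones, or None.
- state(): the state.
- get_image(name): name is "side" or "top"; returns a dict with "frame" (480x640x3 uint8, blue, green, red), "depth" (480x640 float32, m along the optical axis (not along the pixel's ray), 0 where there is no reading), "camera_matrix" (3x3 intrinsics, pixels), "k1" (the pictures are not rectified: a ray, as slopes to the right and down, at radius r is drawn at 1 + k1 r^2 times it, then the intrinsics apply), "view" (4x4, takes a point from world to camera coordinates). Camera axes: x right, y up, looking along -z (the intrinsics and any distortion apply to the point x, -y, -z); pixel columns grow to the right and rows downward; lengths in m; the calibration is good to about 2 mm. A picture is of the moment at which its call begins.
A pose or a line that the arm cannot do raises IKError and nothing moves.
- job_done(): hands the job in; it is judged then, once.
The state is a dict: "time": time; "joint_pos": joint angles; "dq": joint speeds; "joint_torque": joint torques, N m; "ee_pos": TCP position; "ee_rot": TCP orientation; "ft_force": force on the tool from outside, world axes, zero at the start; "moment": the same for the moment, N m; "finger_gap": finger opening in m; "finger_force": force on a finger pad.
Only numpy, scipy, OpenCV 4.12 (cv2) and the standard library are available. Lean on these libraries where they do the work, as an engineer would, in place of code of your own. Each camera call takes 0.05 s, during which the arm holds its last target. There are 200 camera calls.

## Task

Dry the rinsed amber bottle on the small air dryer: turn it mouth down, slide its neck over the leaning blow tube and press it on, gently, until the blue sprung collar is all the way down, and keep the collar down for two seconds so that the air blows the bottle out. Then let go and leave the bottle hanging mouth down on the tube, resting on the collar, which must be free to spring back up. Do not ram the bottle against the dryer, and leave the glue bottle, the white roller and the black screw cap where they are.

Things in the scene. Friction and masses are not known exactly. Their poses are not given: they have to be found in the camera images.
- amber_bottle: Empty square plastic bottle, dark amber, yellow and white blank label on top, lying on a flat side. 114 mm long: body 44 x 44 x 78 mm, 11 mm shoulder, round neck. About 0.1 kg. Origin: under mid-length on the face it lies on. y axis: from mouth to closed base; its long axis runs along y at local z = 22 mm. Body spans local y -21 to +57 mm; grasp it across its 44 mm width (local x).
- bottle_mouth (a point): Centre of the bottle's open mouth, on its long axis, at local (0, -57, 22) mm of the bottle, same axes. The neck is 25 mm long, 25 mm outside (31 mm at its bead), with a 17 mm bore that opens into the hollow body (inside depth from the mouth 111 mm).
- air_dryer: Bench air dryer, heavy, fixed: grey cast box 104 mm (x) by 124 mm (y), 40 mm high, with a steel drip dish (to 46 mm) and a bent steel tube that rises from its top and leans towards its own +y side. Origin: centre of its underside; z up.
- blow_tube: Straight upper part of the dryer's tube, steel, fixed, 13 mm in diameter. z runs along it up to the tip and leans 40 degrees from the vertical towards the dryer's +y. Origin: on its axis at the bend, 94 mm above the bench; tip at local z = 98 mm. Round it sit an aluminium clamp ring (27 mm) and above that the blue sprung collar, a disc 35 mm across, 6 mm thick.
- tube_tip (a point): Centre of the tube's blunt upper end, 169 mm above the bench, axes as blow_tube; the last 10 mm taper to 7 mm. The clamp ring is set by hand for different necks, holds firmly and is not reported: the collar's upper face at rest lies anywhere from 52 to 66 mm below the tip along the tube. Feel for it, or look.
- air_collar (a joint): Travel of the blue collar (the air valve) down the tube: 0 = sprung up, at rest; 0.008 m = all the way down, air full on. Yields at about 5 N, meets its stop at about 10.5 N, springs back when let go.
- glue_bottle: Bystander: white glue bottle with a red spout, 38 mm across, 109 mm tall, standing near the work. Origin: centre of its underside.
- spare_roller: Bystander: white nylon guide roller, 39 mm across, 21 mm high, lying flat on the bench. Origin: centre of its underside.
- screw_cap: Bystander: the bottle's black screw cap, 33 mm across, 18 mm high, lying on the bench. Origin: centre of its underside.

How it is judged:
On the way, in this order (a step that is already met when the one before it is completed fails the run):
1. the bottle is upside down with its neck at least 15 mm over the blow tube (z of bottle_mouth in the frame of blow_tube below 0.083 m and x of bottle_mouth in the frame of blow_tube between -0.006 and 0.006 m and y of bottle_mouth in the frame of blow_tube between -0.006 and 0.006 m and angle between the y axis of amber_bottle and the z axis of blow_tube, either way round below 0.2 rad and angle between amber_bottle's own y axis and vertical below 0.95 rad), for 0.05 s.
2. the bottle, on the tube, presses the collar down (at least 6 of its 8 mm) for 1.5 s (z of bottle_mouth in the frame of blow_tube below 0.058 m and x of bottle_mouth in the frame of blow_tube between -0.006 and 0.006 m and y of bottle_mouth in the frame of blow_tube between -0.006 and 0.006 m and angle between the y axis of amber_bottle and the z axis of blow_tube, either way round below 0.2 rad and angle between amber_bottle's own y axis and vertical below 0.95 rad and value of joint air_collar above 0.006 m and contact force between amber_bottle and air_dryer above 3 N), for 1.5 s.
At the end, for the whole second after the job is handed in: The bottle hangs upside down on the blow tube, its mouth at least 45 mm below the tube's tip and within 6 mm of the tube's axis either way, its axis within 0.2 rad of the tube's, released and at rest, and the collar is sprung back up (travel under 3 mm) (z of bottle_mouth in the frame of blow_tube below 0.053 m and x of bottle_mouth in the frame of blow_tube between -0.006 and 0.006 m and y of bottle_mouth in the frame of blow_tube between -0.006 and 0.006 m and angle between the y axis of amber_bottle and the z axis of blow_tube, either way round below 0.2 rad and angle between amber_bottle's own y axis and vertical below 0.95 rad and value of joint air_collar below 0.003 m and linear speed of amber_bottle below 0.02 m/s and angular speed of amber_bottle below 0.2 rad/s); the robot touches nothing.
It fails at once if the bottle is rammed against the dryer (over 40 N) (contact force between amber_bottle and air_dryer above 40 N).
It fails at once if the glue bottle is moved more than 25 mm or tipped (distance of glue_bottle from where it was at the start of the episode above 0.025 m or angle between glue_bottle's own z axis and vertical above 0.4 rad).
It fails at once if the white roller is moved more than 25 mm (distance of spare_roller from where it was at the start of the episode above 0.025 m).
It fails at once if the screw cap is moved more than 25 mm (distance of screw_cap from where it was at the start of the episode above 0.025 m).
It also fails if it takes over 59 s, if anything falls off the work surface, if the arm or the gripper's body presses on something with over 40 N, if the wrist force passes 120 N, or if a joint passes its speed limit or range.

## Working session

There is one attempt and no reset: what is moved stays moved. The work goes in short steps, each a Python script; the robot and the scene stay as the last script left them, time stands still between calls to the robot, and variables do not carry over. Pictures are saved under pics/ and viewed, at most 10 in all, crops included, and the job is handed in when it is done.

```bash
mkdir -p pics; ls
cat > h.py <<'E'
from bench import *
import numpy as np, cv2
def grab(n):
    im=get_image(n); return im
def pts(im):
    """world point per pixel from depth"""
    K=np.array(im["camera_matrix"]);k1=im["k1"];V=np.array(im["view"]);d=im["depth"]
    r=rays(im); P=np.stack([r[...,0]*d,-r[...,1]*d,-d],-1)
    R=V[:3,:3];t=V[:3,3]
    return (P-t)@R
def rays(im):
    K=np.array(im["camera_matrix"]);k1=im["k1"]
    u,v=np.meshgrid(np.arange(640),np.arange(480))
    q=cv2.undistortPoints(np.stack([u,v],-1).reshape(-1,1,2).astype(np.float64),K,np.array([k1,0,0,0,0.]))
    return q.reshape(480,640,2)
E
python3 - <<'E'
from h import *
for n in ("top","side"):
    im=grab(n); cv2.imwrite(f"pics/{n}0.png",im["frame"]); np.save(f"pics/{n}0.npy",im,allow_pickle=True)
    V=np.array(im["view"]);print(n,-V[:3,:3].T@V[:3,3],V[2,:3],im["k1"],np.array(im["camera_matrix"])[0,0])
print(state())
E
```

```text
pics
top [ 0.35822968 -0.15615262  1.01534999] [-0.13085054 -0.00734952  0.99137486] 0.05399198418574476 536.6158691217739
side [ 0.16605561 -1.04932552  0.70623173] [-0.26787074 -0.80359743  0.53148512] -0.02894112511130703 524.1000387793491
{'time': 0.1, 'joint_pos': array([-1.28270208e+00,  9.18057673e-02,  1.23173146e+00,  8.22464791e-06,
        1.81980563e+00, -5.66694752e-02]), 'dq': array([-0.00083401, -0.00029017, -0.00324341, -0.0013512 ,  0.00040997,
        0.00059115]), 'joint_torque': array([ 3.02159380e-03, -4.47855270e+01, -4.07571244e+01,  7.00396718e-02,
        2.83912505e-02, -8.54828477e-05]), 'ee_pos': array([ 0.20273337, -0.56445268,  0.22962585]), 'ee_rot': array([-8.69712589e-04,  9.85178452e-01,  1.71530323e-01, -9.70748809e-05]), 'ft_force': array([-0.62080609, -0.29052993,  0.72098292]), 'moment': array([ 0.09618473, -0.03599551, -0.02770724]), 'finger_force': 0.0, 'finger_gap': 0.0878070242896655}
```

View pics/top0.png

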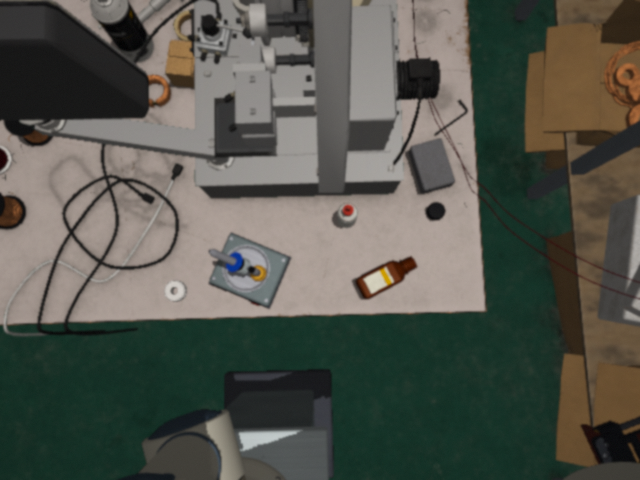

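View pics/side0.png

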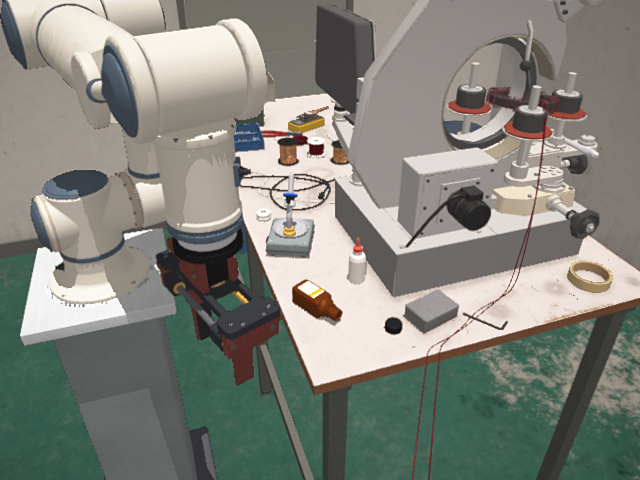

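Top view: the bottle is near (385,278) with its mouth at (410,264), the dryer box is at (250,270), the tube tip at about (213,252), the blue collar at (235,262), glue at (347,215), the cap at (435,211) and the roller at (175,290). Side view: the bottle is at (318,300), the collar at (290,196) and the tube top at (291,176). The bench edge is just in front of the bottle.

```bash
cat >> h.py <<'E'
def load(n): return np.load(f"pics/{n}.npy",allow_pickle=True).item()
def cam(im):
    V=np.array(im["view"]); return -V[:3,:3].T@V[:3,3]
def ray(im,uv):
    q=cv2.undistortPoints(np.array(uv,float).reshape(-1,1,2),np.array(im["camera_matrix"]),np.array([im["k1"],0,0,0,0.]))[:,0]
    d=np.c_[q[:,0],-q[:,1],-np.ones(len(q))]@np.array(im["view"])[:3,:3]
    return cam(im),d
def plane(im,uv,z):
    c,d=ray(im,uv); return c+d*((z-c[2])/d[:,2])[:,None]
def tri(ia,ua,ib,ub):
    a,da=ray(ia,[ua]);b,db=ray(ib,[ub]);da=da[0];db=db[0]
    s=np.linalg.lstsq(np.c_[da,-db],b-a,rcond=None)[0]
    p=a+s[0]*da;q=b+s[1]*db; return (p+q)/2,np.linalg.norm(p-q)
E
python3 - <<'E'
from h import *
np.set_printoptions(precision=4,suppress=True)
T=load("top0");S=load("side0")
for n,im in(("top",T),("side",S)):
    P=pts(im);hsv=cv2.cvtColor(im["frame"],cv2.COLOR_BGR2HSV)
    ok=(im["depth"]>0)
    inb=ok&(P[...,0]>.2)&(P[...,0]<.62)&(abs(P[...,1])<.6)
    blue=inb&(hsv[...,0]>105)&(hsv[...,0]<125)&(hsv[...,1]>150)&(P[...,2]>.06)&(P[...,2]<.3)
    print(n,"blue",blue.sum(),np.median(P[blue],0),np.argwhere(blue).mean(0)[::-1], P[blue].min(0),P[blue].max(0))
    hi=inb&(P[...,2]>.15)&(P[...,2]<.19)&(P[...,1]<.15)&(P[...,1]>-.1)&(P[...,0]<.5)
    print("tip",hi.sum(),P[hi].min(0) if hi.any() else 0,P[hi].max(0) if hi.any() else 0)
    # dryer top
    dt=inb&(abs(P[...,2]-.04)<.004)&(P[...,0]<.5)&(P[...,1]>-.15)&(P[...,1]<.2)
    if dt.sum()>50: print("dryer",dt.sum(),cv2.minAreaRect(P[dt][:,:2].astype(np.float32)))
    # bottle
    b=inb&(P[...,2]>.008)&(P[...,2]<.06)&(P[...,0]<.44)&(P[...,1]<-.11)&(P[...,1]>-.36)
    m=cv2.morphologyEx(b.astype(np.uint8),cv2.MORPH_OPEN,np.ones((3,3)))
    Q=P[m>0];print("bottle",m.sum(),cv2.minAreaRect(Q[:,:2].astype(np.float32)),Q.min(0),Q.max(0))
    tp=Q[abs(Q[:,2]-.044)<.003];print(" topface",len(tp),cv2.minAreaRect(tp[:,:2].astype(np.float32)))
    print("bench z",np.median(P[inb&(abs(P[...,2])<.008)][:,2]))
for nm,uv,z in(("glue",(347,210),.1),("cap",(435,211),.018),("roller",(175,290),.021)): print(nm,plane(T,[uv],z))
big=lambda im,x,y,w,h,s:cv2.resize(im["frame"][y:y+h,x:x+w],None,fx=s,fy=s,interpolation=cv2.INTER_CUBIC)
a=big(T,200,225,100,90,6);b=big(T,345,245,80,60,5);c=big(S,260,165,65,95,6)
cv2.imwrite("pics/z1.png",np.hstack([cv2.resize(a,(500,450)),cv2.resize(c,(300,438))[:450] if 0 else cv2.copyMakeBorder(cv2.resize(c,(300,438)),0,12,0,0,cv2.BORDER_CONSTANT)]))
E
```

```text
top blue 168 [ 0.4432 -0.0167  0.1341] [235.3631 262.8155] [ 0.4316 -0.0271  0.1211] [0.463  0.0004 0.1438]
tip 595 [ 0.2    -0.0105  0.1501] [0.4653 0.0879 0.19  ]
dryer 2200 ((0.4410078227519989, -0.023519083857536316), (0.1208304688334465, 0.10289500653743744), 66.21253967285156)
bottle 1102 ((0.4233873188495636, -0.27484846115112305), (0.04371343553066254, 0.10754498839378357), 25.19699478149414) [ 0.3833 -0.3281  0.0088] [ 0.44   -0.2199  0.0506]
 topface 796 ((0.41848647594451904, -0.26476046442985535), (0.04173866659402847, 0.0846308171749115), 24.959077835083008)
bench z 0.0009933563950306461
side blue 37 [ 0.4437 -0.0242  0.1343] [289.6486 194.6486] [ 0.4327 -0.0305  0.1272] [ 0.4588 -0.0148  0.1396]
tip 55 [ 0.45   -0.004   0.1502] [0.465  0.0191 0.1708]
dryer 849 ((0.4402596354484558, -0.026976443827152252), (0.12033921480178833, 0.09986161440610886), 65.99188995361328)
bottle 1006 ((0.42229127883911133, -0.27790746092796326), (0.04461440071463585, 0.11075473576784134), 25.10963249206543) [ 0.3828 -0.3316  0.0083] [ 0.4399 -0.2235  0.0468]
 topface 415 ((0.4180524945259094, -0.26612764596939087), (0.04200512170791626, 0.0809784010052681), 24.71009635925293)
bench z -0.0004418754957230634
glue [[ 0.5357 -0.2042  0.1   ]]
cap [[ 0.5451 -0.3736  0.018 ]]
roller [[0.4092 0.1138 0.021 ]]
```

View pics/z1.png

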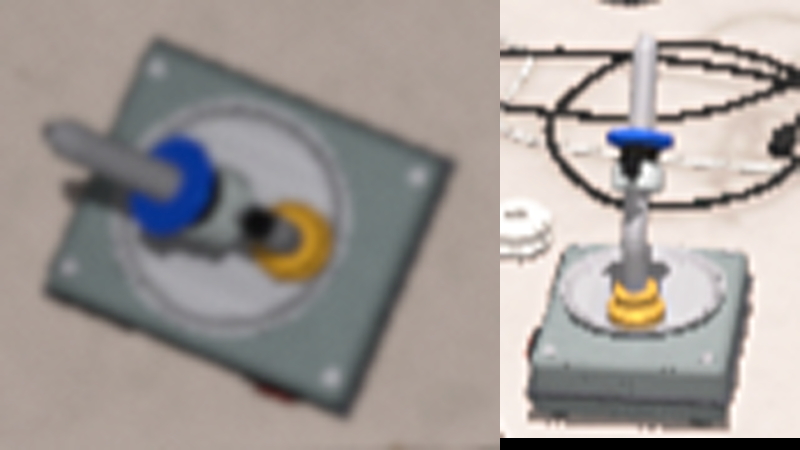

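The crop gives the tube tip at (209.4,251) in the top image and (291.4,173.2) in the side image. The tube leans along the box's long axis, at about 66° in world.

```bash
cat >> h.py <<'E'
from scipy.spatial.transform import Rotation as Rn
HD=np.deg2rad(66.1); h=np.array([np.cos(HD),np.sin(HD),0]); Z=np.array([0,0,1.])
c40,s40=np.cos(np.deg2rad(40)),np.sin(np.deg2rad(40))
t=h*s40+Z*c40                     # tube axis, up
def quat(R): return Rn.from_matrix(R).as_quat(scalar_first=True)
def tool(y,z):                    # tool y (closing), tool z
    return np.c_[np.cross(y,z),y,z]
GY=.020; GB=.011                  # grasp station along bottle y; grasp pt behind TCP
def onto(tip,s,roll=0,sgn=1):
    """TCP pose with bottle axis on tube, mouth at s m above the bend-side of tip (s>0: beyond the tip)"""
    R0=tool(sgn*np.cross(h,Z),h*c40-Z*s40)
    R=Rn.from_rotvec(t*roll).as_matrix()@R0
    g=tip+t*(s+.057+GY)
    return g+R[:,2]*GB,quat(R)
E
python3 - <<'E'
from h import *
np.set_printoptions(precision=4,suppress=True)
T=load("top0");S=load("side0")
print("tri",tri(T,(209.4,251),S,(291.4,173.2)),"plane",plane(T,[(209.4,251)],.169),plane(S,[(291.4,173.2)],.169))
for n,im in(("T",T),("S",S)):
    P=pts(im);k=(im["depth"]>0)&(P[...,2]>.145)&(P[...,2]<.172)&(P[...,0]>.43)&(P[...,0]<.49)&(P[...,1]>-.03)&(P[...,1]<.05)
    Q=P[k]; Q=Q+t*((.169-Q[:,2])/t[2])[:,None]; print(n,k.sum(),np.median(Q,0))
# obstacles above z .1
P=pts(T);k=(T["depth"]>0)&(P[...,2]>.1)&(P[...,2]<.7)&(P[...,0]>.5)&(P[...,1]>-.35)&(P[...,1]<.35)
Q=P[k]
for y in np.arange(-.35,.35,.1):
    q=Q[(Q[:,1]>y)&(Q[:,1]<y+.1)];q=q[np.argsort(q[:,0])]; print(round(y,2),q[:1],len(q), q[q[:,0]<q[0,0]+.05].max(0) if len(q) else '')
tip=np.array([.459,.016,.169])
by=np.array([-np.cos(np.deg2rad(65)),np.sin(np.deg2rad(65)),0]);base=np.array([.4008,-.2275,.022])
g=base-by*(.057-GY)
for sg in(1,-1):
    R=tool(sg*np.cross(by,Z),-Z); print("pick",sg,g,inverse_kinematics(g-Z*.010,quat(R)),inverse_kinematics(g+Z*.12,quat(R)))
    for roll in np.deg2rad([-90,-60,-40,-20,0,20,40,60,90]):
        print(sg,round(np.rad2deg(roll)),[inverse_kinematics(*onto(tip,s,roll,sg)) for s in(.04,-.065)])
E
```

```text
tri (array([0.4622, 0.0206, 0.1656]), np.float64(0.0003760859702812976)) plane [[0.4619 0.0199 0.169 ]] [[0.4601 0.0138 0.169 ]]
T 166 [0.4587 0.014  0.169 ]
S 70 [0.4597 0.0143 0.169 ]
-0.35 [[ 0.5798 -0.2709  0.1219]] 5853 [ 0.6297 -0.25    0.173 ]
-0.25 [[ 0.5278 -0.1889  0.2745]] 12372 [ 0.5778 -0.1543  0.4612]
-0.15 [[ 0.5731 -0.0789  0.3074]] 13096 [ 0.6231 -0.0501  0.4048]
-0.05 [[ 0.5733 -0.0433  0.3053]] 8515 [0.6233 0.05   0.3401]
0.05 [[0.5801 0.0528 0.1203]] 10470 [0.6301 0.1131 0.1919]
0.15 [[0.6363 0.1525 0.1659]] 8651 [0.6862 0.25   0.4748]
0.25 [[0.6465 0.2681 0.2453]] 964 [0.6674 0.3074 0.3443]
pick 1 [ 0.4164 -0.261   0.022 ] [-0.6291 -0.1331  1.8425 -0.      1.4321 -1.0655] [-0.6291 -0.2032  1.6707 -0.      1.6741 -1.0655]
1 -90 [None, None]
1 -60 [None, None]
1 -40 [None, None]
1 -20 [array([-0.4038, -0.7907,  2.121 ,  0.8178,  1.3719,  0.1958]), array([-0.628 , -0.7938,  2.2647,  0.8969,  1.4479, -0.058 ])]
1 0 [array([-0.4444, -0.4257,  1.8699,  0.8785,  1.6729,  0.0799]), array([-0.6069, -0.3899,  1.9865,  0.861 ,  1.699 , -0.1427])]
1 20 [array([-0.4095, -0.097 ,  1.6197,  0.8884,  1.9447,  0.0449]), array([-0.5377, -0.0546,  1.7242,  0.8085,  1.9438, -0.1645])]
1 40 [array([-0.3408,  0.1951,  1.3838,  0.9058,  2.2045,  0.0531]), array([-0.4484,  0.2351,  1.4846,  0.7693,  2.1901, -0.1647])]
1 60 [array([-0.2544,  0.4497,  1.177 ,  0.957 ,  2.4549,  0.0967]), array([-0.349 ,  0.4851,  1.2792,  0.7468,  2.4349, -0.1614])]
1 90 [None, None]
pick -1 [ 0.4164 -0.261   0.022 ] [-0.6291 -0.1331  1.8425 -0.      1.4321  2.0761] [-0.6291 -0.2032  1.6707 -0.      1.6741  2.0761]
-1 -90 [None, None]
-1 -60 [None, None]
-1 -40 [None, None]
-1 -20 [None, None]
-1 0 [None, None]
-1 20 [None, None]
-1 40 [None, None]
-1 60 [None, None]
-1 90 [None, None]
```

```bash
cat >> h.py <<'E'
TIP=np.array([.461,.019,.169]); ROLL=np.deg2rad(-10)
E
python3 - <<'E'
from h import *
np.set_printoptions(precision=4,suppress=True)
by=np.array([-np.cos(np.deg2rad(65)),np.sin(np.deg2rad(65)),0]);base=np.array([.4008,-.2275,.022])
g=base-by*(.057-GY); q=quat(tool(np.cross(by,Z),-Z))
p,qq=onto(TIP,.03,ROLL)
via=p-.10*h+.07*Z
print(inverse_kinematics(via,qq),inverse_kinematics(p,qq))
gripper_open()
move_to(g+Z*.10,q); print("f0",state()["ft_force"],state()["time"])
move_l(g-Z*.010,.12)
close(); s=state(); print("gap",s["finger_gap"],s["finger_force"],s["ft_force"],s["ee_pos"])
move_l(g+Z*.20,.2); s=state(); print("lift",s["finger_gap"],s["finger_force"],s["ft_force"],s["time"])
E
```

```text
[-0.7214 -0.5694  1.864   0.916   1.8036  0.0242] [-0.446  -0.6028  2.009   0.8632  1.5248  0.1076]
f0 [ 0.3777 -0.5598  0.0874] 1.7583
gap 0.044315446503931835 29.90751475095749 [-0.4914  0.086   0.8674] [ 0.4164 -0.2611  0.012 ]
lift 0.04392753794895234 29.908187091350555 [-0.8096 -0.0405 -1.868 ] 4.775
```

Run:
```python
from h import *
np.set_printoptions(precision=4,suppress=True)
p,qq=onto(TIP,.025,ROLL)
move_to(p-.10*h+.07*Z,qq); move_l(p,.12); hold(.3)
s=state(); print(s["time"],s["ee_pos"]-p,s["ft_force"],s["finger_gap"])
ims=[]
for n,(x,y,w,hh),f in(("top",(150,190,130,110),4),("side",(240,110,90,130),4)):
    im=grab(n); np.save(f"pics/{n}1.npy",im,allow_pickle=True)
    c=cv2.resize(im["frame"][y:y+hh,x:x+w],None,fx=f,fy=f,interpolation=cv2.INTER_CUBIC)
    # draw predicted axis points: mouth, tip(TIP), and bottle axis
    for P,col in((TIP,(0,255,0)),(TIP+.025*t,(0,0,255)),(TIP+.139*t,(255,0,255)),(TIP-.06*t,(255,255,0))):
        V=np.array(im["view"]);k=V[:3,:3]@P+V[:3,3];q=np.array([k[0],-k[1]])/-k[2];q=q*(1+im["k1"]*q@q)
        K=np.array(im["camera_matrix"]);uv=K[:2,:2]@q+K[:2,2]; print(n,uv)
        cv2.circle(c,tuple(int(a) for a in (uv-[x,y]+.5)*f),3,col,-1)
    ims.append(cv2.copyMakeBorder(c,0,520-c.shape[0],0,0,cv2.BORDER_CONSTANT))
o=np.hstack(ims);print(o.shape);cv2.imwrite("pics/a1.png",cv2.resize(o,None,fx=.9,fy=.9))
```

```text
7.275 [ 0.0001 -0.0004  0.0002] [-0.4104 -0.0744 -1.7369] 0.04396589808254972
top [209.9588 251.5587]
top [197.9264 246.2225]
top [135.3903 218.5445]
top [236.803  263.4765]
side [291.1587 172.222 ]
side [291.8255 161.8224]
side [294.8245 115.1826]
side [289.5449 197.431 ]
(520, 880, 3)
```

View pics/a1.png

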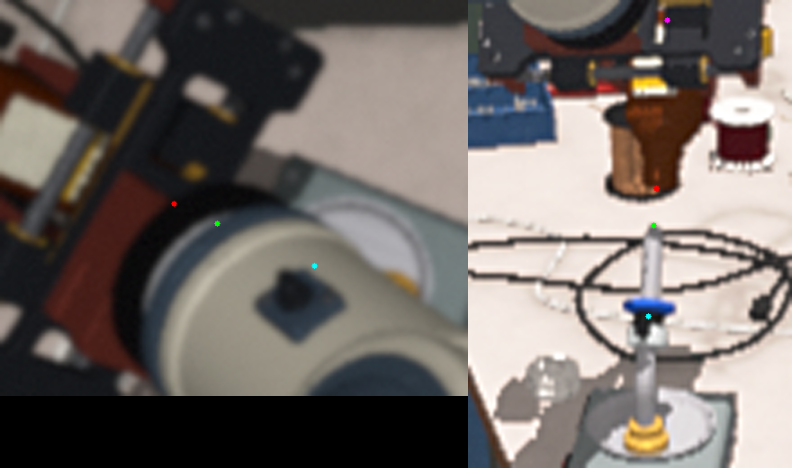

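The top view is blocked by the wrist. In the side view the tip is at (653,226) and the neck end at about (656,192), so they line up laterally with the predicted axis. I'll go in by feel.

```bash
cat >> h.py <<'E'
U=np.cross(h,Z); N=np.cross(t,U)   # lateral (horizontal), in-plane normal
def comp(F): return np.array([F@t,F@U,F@N])
def step(s,off=(0,0),sp=.03,w=.05):
    p,q=onto(TIP,s,ROLL); move_l(p+U*off[0]+N*off[1],sp,q); hold(w); return state()
E
python3 - <<'E'
from h import *
np.set_printoptions(precision=2,suppress=True)
print("N",N)
f0=np.mean([ (hold(.05),state()["ft_force"])[1] for _ in range(4)],0)
np.save("pics/f0.npy",f0)
for s in np.arange(.020,-.0451,-.005):
    st=step(s); d=comp(st["ft_force"]-f0); print(round(s,3),d,st["finger_gap"]*1e3)
    if np.linalg.norm(d)>5: break
print(st["time"])
E
```

```text
N [ 0.31  0.7  -0.64]
0.02 [0.91 0.04 0.29] 44.00194294007498
0.015 [ 0.15  0.63 -0.57] 43.77840817772716
0.01 [ 0.98 -1.03 -0.21] 44.13872997000682
0.005 [ 0.82  0.05 -0.88] 43.84207630514185
-0.0 [ 1.17 -0.01 -0.15] 43.95936920856808
-0.005 [ 0.08 -0.09  1.11] 43.94954476759451
-0.01 [ 0.76 -0.49  0.15] 44.163870485636444
-0.015 [-0.22  0.31  0.73] 43.9846913300768
-0.02 [-0.08 -0.26  0.5 ] 43.92342223647326
-0.025 [0.61 0.31 0.82] 43.73094930943587
-0.03 [-0.16  0.08 -0.34] 43.99830177907204
-0.035 [ 1.1  -0.1   0.27] 43.8982274532819
-0.04 [ 1.2  -0.19  0.48] 43.5717781479434
-0.045 [-0.08  0.49  0.3 ] 44.16521186605111
12.7083
```

Run:
```python
from h import *
im=grab("side");x,y,w,hh=250,120,80,110
cv2.imwrite("pics/a2.png",cv2.resize(im["frame"][y:y+hh,x:x+w],None,fx=5,fy=5,interpolation=cv2.INTER_CUBIC))
```

```text
(no output)
```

View pics/a2.png

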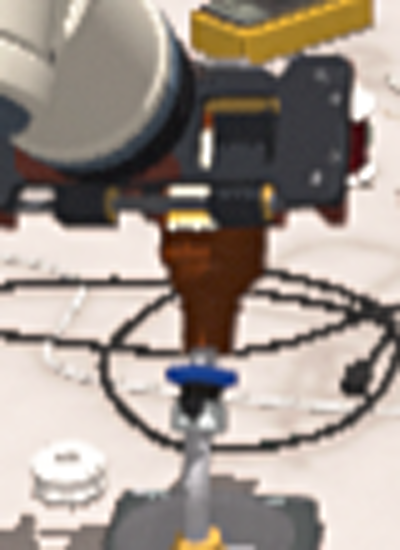

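The neck is on the tube: the mouth is at about (210,352), the tube enters at (205,358), and the collar at (203,377) is still untouched below. Now I'll feel for the collar and press.

Run:
```python
from h import *
np.set_printoptions(precision=2,suppress=True)
f0=np.load("pics/f0.npy")
s=-.045
while s>-.085:
    s-=.001
    st=step(s,sp=.015,w=.08); d=comp(st["ft_force"]-f0)
    print(round(s,4),d,end=" | ")
    if d[0]>12.5 or np.hypot(d[1],d[2])>8: break
print(st["time"],st["finger_gap"])
im=grab("side");x,y,w,hh=250,120,80,110
cv2.imwrite("pics/a3.png",cv2.resize(im["frame"][y:y+hh,x:x+w],None,fx=5,fy=5,interpolation=cv2.INTER_CUBIC))
```

```text
-0.046 [1.02 0.79 0.75] | -0.047 [ 0.14 -0.44 -0.82] | -0.048 [ 0.96 -0.13  0.01] | -0.049 [ 0.77  0.67 -0.14] | -0.05 [ 1.33 -0.76  0.04] | -0.051 [0.53 0.38 0.05] | -0.052 [-0.72 -0.89 -0.87] | -0.053 [-0.08 -0.05  0.07] | -0.054 [ 0.18 -0.6   0.42] | -0.055 [4.63 0.26 0.38] | -0.056 [ 6.43 -0.76  0.49] | -0.057 [ 6.44 -0.29  0.21] | -0.058 [ 8.5  -1.01 -0.26] | -0.059 [ 8.09 -0.57  0.43] | -0.06 [ 7.75 -0.64 -0.27] | -0.061 [ 8.64 -0.88 -0.15] | -0.062 [ 9.28 -1.58  0.6 ] | -0.063 [10.21 -1.38 -0.06] | -0.064 [12.85 -2.05  0.52] | 19.0917 0.043865576049041094
```

View pics/a3.png

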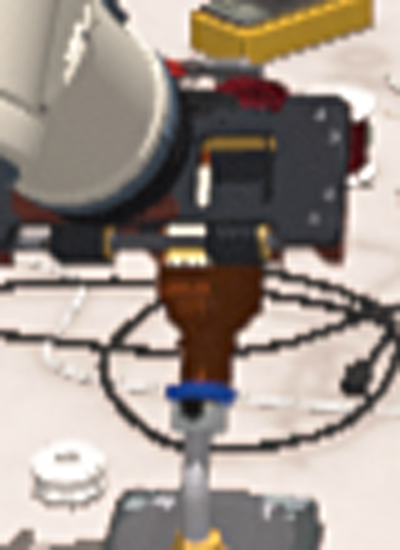

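The neck is seated on the collar at (200,392), which is down against the clamp ring. Contact came at s = -55 mm and the stop at -64 mm. Next: hold, back off, release and retreat along the fingers.

Run:
```python
from h import *
np.set_printoptions(precision=2,suppress=True)
f0=np.load("pics/f0.npy")
st=step(-.0645,sp=.01,w=.1); print(comp(st["ft_force"]-f0))
for _ in range(5): hold(.5); print(comp(state()["ft_force"]-f0))
st=step(-.0555,sp=.015,w=.3); print("back",comp(st["ft_force"]-f0))
gripper_open(); hold(.4)
p=np.array(state()["ee_pos"]); R=Rn.from_quat(onto(TIP,0,ROLL)[1],scalar_first=True).as_matrix()
move_l(p-R[:,2]*.11,.08); hold(.3)
st=state(); print(st["time"],st["ft_force"],st["ee_pos"])
im=grab("side");x,y,w,hh=230,100,110,120
cv2.imwrite("pics/a4.png",cv2.resize(im["frame"][y:y+hh,x:x+w],None,fx=5,fy=5,interpolation=cv2.INTER_CUBIC))
```

```text
[14.75 -1.46  0.3 ]
[13.34 -1.39  1.11]
[13.72 -1.96  0.77]
[14.27 -2.31  0.5 ]
[13.9  -2.06  0.96]
[14.67 -1.72  0.07]
back [ 6.15 -0.49  0.3 ]
26.0917 [ 0.23  0.56 -0.49] [ 0.42 -0.03  0.25]
```

View pics/a4.png

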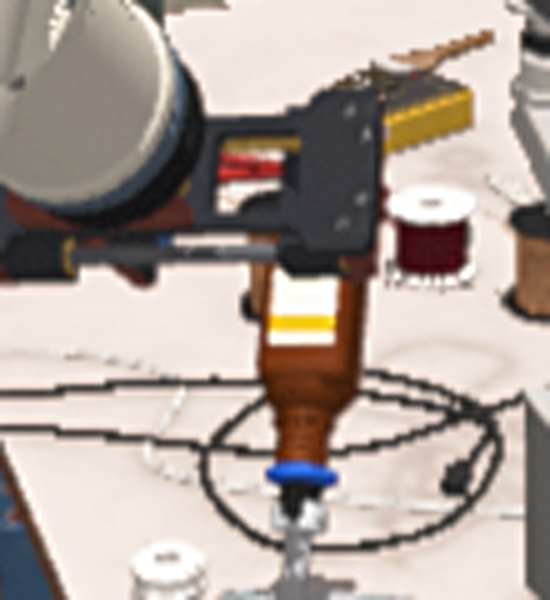

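The bottle hangs on the tube resting on the collar at (302,473). The collar has sprung back up off the clamp ring at (300,515), and the gripper is clear.

```bash
python3 -c "
from bench import *
hold(.5); print(job_done())"
```

```text
the job is handed in; nothing more can be done
None
```

I pressed the bottle down on the collar at about 14 N for 2.5 s, then let go. It hangs mouth down on the tube with the collar sprung back up, and the job is handed in (about 26 s on the clock; no verdict came back).

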